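# Turn the drilling template over its spine

## Robot

A 6-joint arm with a two-finger parallel gripper is mounted at the origin on the work surface. World frame = base frame: x ahead of the robot, y to its left, z up, the work surface at z = 0. Lengths are in m, angles in rad, forces in N, time in s.
With the tool pointing down it reaches from about 0.35 to 0.975 m from the base axis. Payload 4.9 kg.
Tool frame: the origin (TCP) lies at the very end of the fingers, on their centre line; the grasp point (between the pads) lies 19 mm behind it (grasp_offset is the distance from the TCP to the grasp point, in m); x points along the fingers, y is the direction in which the jaws open and shut, and the axes are right-handed (so a half turn about x gives the same grasp; the last joint's range is limited). The gripper opens to 85 mm and grips with 20 to 120 N. Pads are 22 mm wide; open, the fingers measure 114 mm over their backs; the gripper's body (76 mm by 85 mm) begins 54 mm behind the grasp point. The pads swing forward as they close: fully open they stand 13 mm farther back than shut.
Start: joints at [1.162, 0.053, 1.613, -0, 1.476, -0.119], TCP at [0.179, 0.599, 0.231] pointing down, gripper open.
Joint ranges: [-3.01, 3.01], [-1.01, 2.22], [0.06, 2.58], [-1.02, 4.17], [0.09, 2.62], [-3.14, 3.14]. Speed limits (rad/s): [2.57, 2.57, 3.14, 3.14, 3.14, 3.14].

## Interface

Orientations are given as a rotation vector (axis times angle).
In Python, from station import get_obs, get_image, camera_model, finish_job, grasp_offset gives the robot as it stands.
- The arm moves only by the shell command python3 -m crank 'ROWS' [OPENING] [FORCE]. ROWS is JSON, a list that holds one entry, the list of rows, each a list of 4 numbers: the shift along the world's x, y, z in m, then the turn about the world's z in degrees. In form: [[[dx, dy, dz, turn], ...]]. A call has 1 to 5 rows; each row is the pose to reach, as a shift and turn from the pose commanded when the call began; what a row does not reach only later rows make up. A row lasts 1/12 s, in which the tool goes at most 41.7 mm and 7.16 degrees, less where a joint would pass 70% of its speed; a pose out of reach is approached as far as the arm can. A call with a gripper value outside its range is refused whole. OPENING is the opening, from 0 (shut) to 1 (fully open), set as the call begins (- or left out, the last holds). The fingers move at their own pace and stop on an object; FORCE is the grip in N (left out, the last holds). Time passes only in rows, so rows that repeat a pose let the fingers close. It gives the time, the measured TCP pose, the force and the opening at its end, in the units of the state.
- get_obs(): the state, without advancing time (a new reading comes with each control period).
- get_image(name): name is "side" or "top"; returns (picture, depth): 384x512x3 uint8, red, green, blue; 384x512 float32, m along the optical axis (not along the pixel's ray), 0 where there is no reading.
- camera_model(name): a dict with "fx", "fy", "cx", "cy" (pixels), "k1" (the pictures are not rectified: a ray, as slopes to the right and down, at radius r is drawn at 1 + k1 r^2 times it, then the intrinsics apply), "xyz" and "attitude" of the camera in the world. Camera axes: x right, y down, z forward; pixel columns grow to the right and rows downward; lengths in m; the calibration is good to about 2 mm. A picture is of the moment at which its call begins. camera_model takes no time and is no camera call.
- finish_job(): hands the job in, once; it reports no verdict.
The state is a dict: "t": time; "q": joint angles; "dq": joint speeds; "effort": joint torques, N m; "tool_pos": TCP position; "tool_rot": TCP orientation; "contact_force": force on the tool from outside, world axes, zero at the start; "wrist_torque": the same for the moment, N m; "opening": finger opening in m.
Only numpy, scipy, OpenCV 4.12 (cv2) and the standard library are available. Lean on these libraries where they do the work, as an engineer would, in place of code of your own. Each camera call takes 0.05 s, during which the arm holds its last target.

## Task

On the wooden drilling jig, turn the hinged template leaf over its spine so that it ends up lying flat on the other half of the jig, over the batten. Push it round with the fingertips from underneath, in one steady turn without flinging it, then press it down flat; do not pinch it between the fingers. Do not shove or knock against the wooden block, since the batten is only laid in it, leave the other things on the table where they are, and finish with the hand clear.

Things in the scene. Friction and masses are not known exactly. Their poses are not given: they have to be found in the camera images.
- jig: Birch block 160 (x) x 170 (y) x 60 mm high, screwed to the table, with steel feet 22 mm wide and 10 mm high at both x ends. Origin: centre of its underside, on the table. x runs along the spine, +y points to the side where the leaf lies at the start, z up. A dark batten is let in flush in the top of the -y half. The spine's end posts reach 70 mm above the table; nothing else stands above the top.
- spine (a point): Middle of the hinge axis (a steel pin along the jig's x), 63 mm above the table, over the middle of the block. Axes as the jig's.
- leaf (a joint): Angle of the leaf about the spine, rad. 0: flat on the jig's +y half, leaf top 66 mm above the table; 1.57: upright; 3.14: flat on the -y half, over the batten. Starts between 0 and 0.3. Stops at 0 and 3.14. The hinge is stiff (0.2 N m of friction), so the leaf stays at any angle where it is left; turning it takes 2 to 4 N at the free edge.
- leaf_edge (a point): Middle of the leaf's free edge, half-way through its thickness, 120 mm from the hinge axis; it moves with the leaf. On whichever side the leaf lies, this edge overhangs the block by 35 mm, with 60 mm or more free beneath it, so that a tilted fingertip can get under it.
- leaf_mid (a point): Middle of the leaf, on its mid-plane, 60 mm from the hinge axis; its y points to the free edge. A rigid plate 140 mm along the spine, 120 mm from spine to free edge, 6 mm thick, 0.10 to 0.21 kg: a 3 mm plywood skin, underneath at the start and on top at the end (the side to push on), and a 3 mm aluminium skin, on top at the start, 5 mm smaller along the free edge and both ends.
- square_mid (a point): Carpenter's square, silver aluminium, lying flat: middle of its stock (120 mm along its y, 20 mm wide, 14 mm high); thin blade to 160 mm along its +x. Leave alone.
- bowl_mid (a point): Black round parts bowl, 104 mm across, 30 mm high: on its axis, half-way up. Leave alone.
- driver_mid (a point): Ratchet driver lying down, 200 mm long along its x, 30 mm high: its middle. Leave alone.
- bracket_mid (a point): Steel L-bracket standing on its side edge, legs 70 mm, 22 mm high: near its corner, half-way up. Leave alone.

How it is judged:
By the outcome, as a careful person would: the job done as asked, in the order asked, and still so for the second after the job is handed in, with the robot touching nothing.
It also fails if it takes over 38 s, if anything falls off the work surface, if the arm or the gripper's body presses on something with over 40 N, if the wrist force passes 120 N, or if a joint passes its speed limit or range.

## Working session

There is one attempt and no reset: what is moved stays moved. The work goes in short steps, Python scripts to look and compute and a shell command to move; the robot and the scene stay as the last step left them, time stands still between calls to the robot, and variables do not carry over. Pictures are saved under pics/ and viewed, and the job is handed in when it is done.

```bash
ls; mkdir -p pics; python3 - <<'E'
from station import *
import cv2, numpy as np
print(get_obs(), grasp_offset)
for n in ("side","top"):
    print(n,camera_model(n))
    im,d=get_image(n); cv2.imwrite(f"pics/{n}0.png",im[:,:,::-1]); np.save(f"pics/{n}0.npy",d)
E
```

```text
pics
{'t': 0.0, 'q': array([ 1.16201712e+00,  5.33658333e-02,  1.61429999e+00, -1.85068058e-05,
        1.47600146e+00, -1.19006815e-01]), 'dq': array([ 0.00124635, -0.00091706,  0.00027154,  0.00053808, -0.00012787,
        0.00166428]), 'effort': array([-1.05010939e-03, -3.93689525e+01, -3.70175421e+01, -1.67753615e-04,
        7.08385240e-03, -1.28829726e-05]), 'tool_pos': array([0.17834158, 0.59836133, 0.23005388]), 'tool_rot': array([ 0.22587626,  1.55932715, -0.22903909]), 'contact_force': array([0.25348357, 0.61665512, 0.16606814]), 'wrist_torque': array([0.00303302, 0.04663167, 0.0259934 ]), 'opening': 0.08556057090401872} 0.0187
side {'fx': 410.447207450643, 'fy': 410.447207450643, 'cx': 256.920059172591, 'cy': 193.9259134144579, 'k1': -0.02740501731336841, 'xyz': array([0.09636776, 0.45862526, 0.87030206]), 'attitude': array([-1.02724458,  2.54959159, -0.92030253])}
top {'fx': 469.60865330280427, 'fy': 469.60865330280427, 'cx': 259.40087660548284, 'cy': 197.77015503143127, 'k1': -0.06623973799258266, 'xyz': array([ 0.37145352, -0.00997499,  1.25886815]), 'attitude': array([-2.1011004 ,  2.14672374, -0.17497102])}
```

View pics/side0.png

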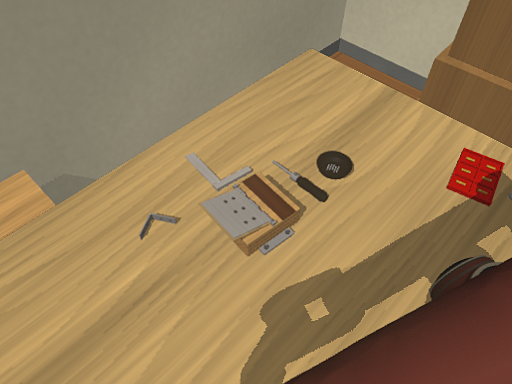

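View pics/top0.png

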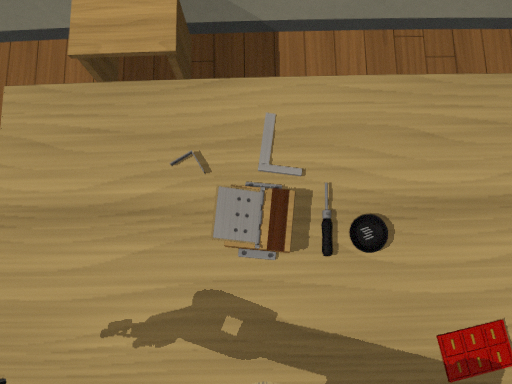

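The side view has the jig at about (250,213), with the leaf on its left. In the top view the leaf is at (238,214), the batten at (279,220), the square at (270,160), the driver at (327,220), the bowl at (369,233) and the bracket at (192,160).

```bash
cat > h.py <<'E'
import numpy as np, cv2
from station import *
from scipy.spatial.transform import Rotation as R
def cloud(n,d):
    c=camera_model(n); K=np.array([[c['fx'],0,c['cx']],[0,c['fy'],c['cy']],[0,0,1]])
    v,u=np.mgrid[0:384,0:512]
    # radial model given in ray slopes -> OpenCV k1
    p=cv2.undistortPoints(np.stack([u,v],-1).reshape(-1,1,2).astype(np.float64),K,np.array([c['k1'],0,0,0,0.])).reshape(384,512,2)
    P=np.dstack([p*d[...,None],d])
    return P@R.from_rotvec(c['attitude']).as_matrix().T+c['xyz']
E
python3 - <<'E'
from h import *
C={}
for n in ("side","top"):
    d=np.load(f"pics/{n}0.npy"); C[n]=cloud(n,d)
    im=cv2.imread(f"pics/{n}0.png")
    if n=="top": cr=im[90:290,150:410]; cv2.imwrite("pics/topc.png",cv2.resize(cr,None,fx=3,fy=3))
    else: cv2.imwrite("pics/sidec.png",cv2.resize(im[130:270,120:360],None,fx=3.3,fy=3.3))
for px in [(219,186),(264,190),(214,239),(261,244),(238,214),(279,220),(275,250),(290,250),(296,190),(250,186),(258,254),(265,183),(192,160),(270,160),(327,220),(369,233),(330,300)]:
    print(px,C['top'][px[1],px[0]].round(3))
E
```

```text
(219, 186) [0.611 0.103 0.096]
(264, 190) [ 0.605 -0.01   0.061]
(214, 239) [0.477 0.117 0.091]
(261, 244) [0.465 0.    0.063]
(238, 214) [0.54  0.057 0.085]
(279, 220) [ 0.526 -0.047  0.06 ]
(275, 250) [ 0.449 -0.035  0.054]
(290, 250) [ 0.448 -0.073  0.055]
(296, 190) [ 0.615 -0.098 -0.003]
(250, 186) [0.616 0.026 0.064]
(258, 254) [0.442 0.009 0.013]
(265, 183) [ 0.634 -0.014  0.01 ]
(192, 160) [0.705 0.186 0.005]
(270, 160) [ 0.7   -0.029  0.002]
(327, 220) [ 0.527 -0.175  0.029]
(369, 233) [ 0.492 -0.289  0.004]
(330, 300) [ 0.318 -0.178 -0.001]
```

```bash
python3 - <<'E'
from h import *
for n in("side","top"):
    P=cloud(n,np.load(f"pics/{n}0.npy"))
    im=cv2.imread(f"pics/{n}0.png").astype(int)
    z=P[...,2]; reg=(P[...,0]>.35)&(P[...,0]<.8)&(P[...,1]>-.4)&(P[...,1]<.35)
    print(n,'table',np.median(z[reg&(abs(z)<.015)]))
    sat=im.max(2)-im.min(2)
    leaf=reg&(z>.045)&(sat<40)
    k,l,st,ce=cv2.connectedComponentsWithStats(leaf.astype(np.uint8))
    i=1+st[1:,4].argmax(); Q=P[l==i]; print(st[i],Q.mean(0))
    c=Q.mean(0); u,s,vt=np.linalg.svd(Q-c); print(vt.round(3), s/np.sqrt(len(Q)))
    r=cv2.minAreaRect(Q[:,:2].astype(np.float32)); print(r, cv2.boxPoints(r).round(3).tolist(), Q[:,2].min(),Q[:,2].max())
    blk=reg&(z>.05)
    r=cv2.minAreaRect(P[blk][:,:2].astype(np.float32)); print('blk',r)
    bat=reg&(z>.045)&(im[...,2]<130)&(sat>40)
    print('batten',cv2.minAreaRect(P[bat][:,:2].astype(np.float32)),P[bat].mean(0))
E
```

```text
side table -6.444126434257402e-05
[ 202  184   75   54 1905] [0.5363954  0.05641856 0.08023327]
[[-0.996  0.087 -0.009]
 [-0.082 -0.965 -0.247]
 [ 0.03   0.245 -0.969]] [0.03920479 0.03526077 0.00140973]
((0.5368934869766235, 0.05360586568713188), (0.12300869077444077, 0.15490853786468506), 84.69670867919922) [[0.45399999618530273, -0.0], [0.6079999804496765, -0.014999999664723873], [0.6200000047683716, 0.1080000028014183], [0.4650000035762787, 0.12200000137090683]] 0.05762940419548801 0.09738951659945094
blk ((0.5357212424278259, 0.01798292249441147), (0.20332956314086914, 0.16206811368465424), 83.57215881347656)
batten ((0.5331502556800842, 0.0030808523297309875), (0.16893547773361206, 0.160631462931633), 83.7421646118164) [ 0.51676288 -0.03578348  0.05948596]
top table 0.0007249787408106778
[ 213  186   52   63 2428] [0.53843975 0.05451532 0.08664921]
[[-0.167 -0.018  0.986]
 [-0.986 -0.017 -0.167]
 [ 0.02  -1.    -0.015]] [0.08747133 0.03836152 0.03424817]
((0.49179741740226746, 0.05452977120876312), (0.12967745959758759, 0.2403286099433899), 89.84087371826172) [[0.3709999918937683, -0.009999999776482582], [0.6119999885559082, -0.010999999940395355], [0.6119999885559082, 0.11900000274181366], [0.3720000088214874, 0.11999999731779099]] 0.05202838271280297 1.258868147733453
blk ((0.4968971014022827, 0.022806279361248016), (0.2023828774690628, 0.2415994107723236), 83.34548950195312)
batten ((0.4965673089027405, 0.020443126559257507), (0.1976119875907898, 0.24149192869663239), 83.34548950195312) [ 0.51326611 -0.0340188   0.18649438]
```

View pics/topc.png

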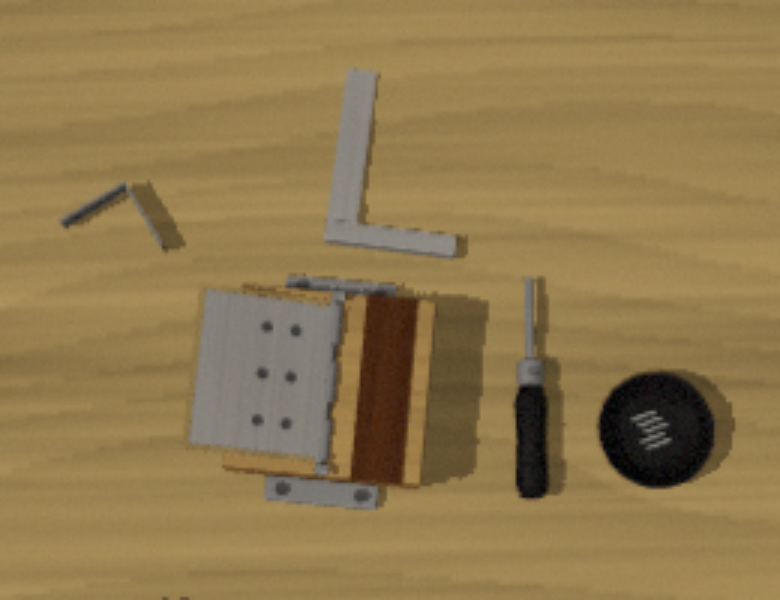

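View pics/sidec.png

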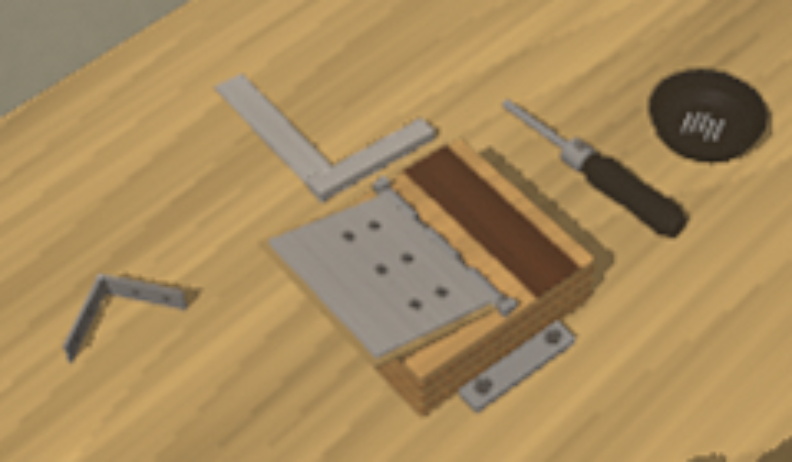

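```bash
python3 - <<'E'
from h import *
M=R.from_rotvec(get_obs()['tool_rot']).as_matrix(); print(M.round(3), 'tool y az',np.degrees(np.arctan2(M[1,1],M[0,1])))
for n in("side","top"):
    d=np.load(f"pics/{n}0.npy"); P=cloud(n,d)
    im=cv2.imread(f"pics/{n}0.png").astype(int)
    z=P[...,2]; reg=(d>.1)&(P[...,0]>.35)&(P[...,0]<.8)&(P[...,1]>-.4)&(P[...,1]<.35)&(z<.2)
    sat=im.max(2)-im.min(2)
    leaf=(reg&(z>.045)&(sat<40)).astype(np.uint8)
    k,l,st,ce=cv2.connectedComponentsWithStats(cv2.erode(leaf,np.ones((3,3))))
    i=1+st[1:,4].argmax(); Q=P[l==i]; c=Q.mean(0); vt=np.linalg.svd(Q-c)[2]; nn=vt[2]*np.sign(vt[2,2])
    print(n,c.round(4),'normal',nn.round(3),'tilt',np.arccos(nn[2]),'hinge dir az',np.degrees(np.arctan2(-nn[0],nn[1])))
    blk=(reg&(z>.045)).astype(np.uint8)
    k,l,st,ce=cv2.connectedComponentsWithStats(blk); i=1+st[1:,4].argmax()
    r=cv2.minAreaRect(P[l==i][:,:2].astype(np.float32)); print('blk',r)
    wood=(l==i)&(sat>50)&(abs(z-.06)<.006)
    print('blocktop',cv2.minAreaRect(P[wood][:,:2].astype(np.float32)), np.median(z[wood]))
    foot=reg&(z>.004)&(z<.02)&(sat<40)&(P[...,1]<.1)&(P[...,1]>-.1)&(P[...,0]<.66)
    k,l,st,ce=cv2.connectedComponentsWithStats(foot.astype(np.uint8))
    for j in range(1,k):
        if st[j,4]>30: print('foot',P[l==j].mean(0).round(3),st[j,4])
E
```

```text
[[-0.001  0.286  0.958]
 [-0.002  0.958 -0.286]
 [-1.    -0.002 -0.   ]] tool y az 73.3951015059069
side [0.5381 0.0578 0.0807] normal [-0.027 -0.248  0.968] tilt 0.2520561989177387 hinge dir az 173.69234047179074
blk ((0.5357212424278259, 0.01798292249441147), (0.20332956314086914, 0.16206811368465424), 83.57215881347656)
blocktop ((0.5339756011962891, 0.00248786062002182), (0.1721433848142624, 0.16206811368465424), 83.57215881347656) 0.06015673047076392
foot [0.442 0.015 0.01 ] 313
top [0.5397 0.0557 0.0806] normal [-0.03  -0.248  0.968] tilt 0.2523706874244327 hinge dir az 173.0205813012426
blk ((0.5366377234458923, 0.018169812858104706), (0.2023828774690628, 0.16157905757427216), 83.34548950195312)
blocktop ((0.5348447561264038, 0.002221532166004181), (0.1702856719493866, 0.16122967004776), 83.34548950195312) 0.06079439371883599
foot [ 0.629 -0.009  0.011] 143
foot [0.444 0.013 0.011] 316
```

Both cameras agree: the spine is at (0.5345, 0.0023), the jig's yaw is -6.5° and the leaf is at 0.252 rad. The tool can only point down, so I'll push the plywood's lower corner with the sides of the shut fingertips, and past upright I'll push with the tips. First I move outboard of the leaf.

```bash
python3 -m crank '[[[0.027,-0.030,0,-7],[0.054,-0.061,0,-14],[0.080,-0.092,0,-21],[0.107,-0.123,0,-28],[0.134,-0.154,0,-35]]]' 0
python3 -m crank '[[[0.027,-0.030,0,-7],[0.054,-0.061,0,-14],[0.080,-0.092,0,-21],[0.107,-0.123,0,-28],[0.134,-0.154,0,-35]]]'
python3 -m crank '[[[0.027,-0.030,0,-5],[0.054,-0.061,-0.01,-10],[0.080,-0.092,-0.02,-10],[0.107,-0.123,-0.03,-10],[0.107,-0.123,-0.03,-10]]]'
```

```text
t: 0.52
tool_pos: [0.3131, 0.4432, 0.2307]
tool_rot: [0.706, 1.453, -0.708]
contact_force: [0.6, 0.3, -0.9]
opening: 0.0255
t: 0.93
tool_pos: [0.4472, 0.2891, 0.2309]
tool_rot: [1.17, 1.234, -1.17]
contact_force: [0.9, 0.2, 0.2]
opening: 0.0001
t: 1.35
tool_pos: [0.5556, 0.1626, 0.1983]
tool_rot: [1.294, 1.149, -1.302]
contact_force: [-1.1, 0.5, -1.2]
opening: -0.0
```

```bash
python3 -m crank '[[[0,0,-0.035,0],[0,0,-0.07,0],[0,0,-0.105,0],[0,0,-0.128,0],[0,0,-0.128,0]]]'
python3 -m crank '[[[-0.001,-0.01,0,0],[-0.0025,-0.02,0,0],[-0.003,-0.025,0,0],[-0.003,-0.025,0,0]]]'
python3 - <<'E'
from h import *
im,d=get_image("side"); np.save("pics/s1.npy",d); cv2.imwrite("pics/s1.png",cv2.resize(im[100:290,120:400,::-1],None,fx=2.8,fy=2.8)); o=get_obs(); print(o['contact_force'])
M=R.from_rotvec(o['tool_rot']).as_matrix(); print(np.degrees(np.arctan2(M[1,1],M[0,1])))
E
```

```text
t: 1.77
tool_pos: [0.5483, 0.1671, 0.0662]
tool_rot: [1.286, 1.16, -1.304]
contact_force: [-0.1, -0.0, -0.8]
opening: -0.0003
t: 2.1
tool_pos: [0.5522, 0.1418, 0.0759]
tool_rot: [1.297, 1.149, -1.291]
contact_force: [-0.2, -0.7, 0.5]
opening: 0.0002
[0.12407443 0.09475917 0.69753621]
-6.683135939402102
```

View pics/s1.png

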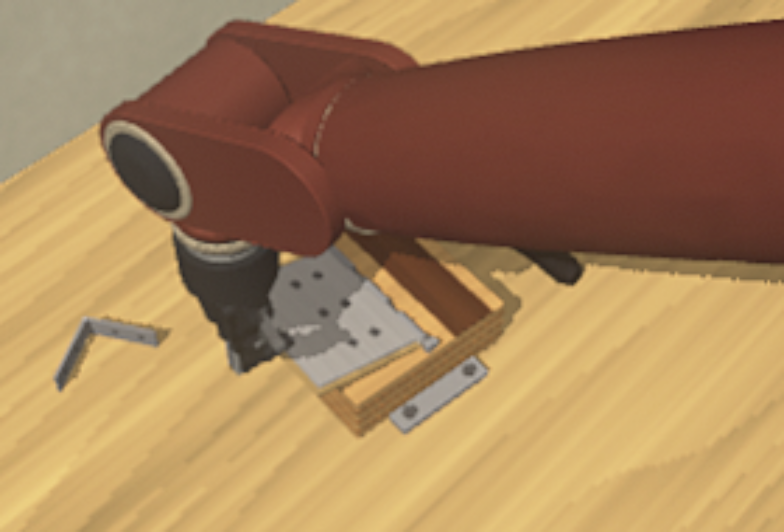

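The fingertips (crop ~(245,360)) are just outboard of the leaf's free edge with no contact, and the leaf hasn't moved. Next I let it settle and creep in.

```bash
python3 -m crank '[[[0,0,0,0],[0,0,0,0],[0,0,0,0],[0,0,0,0]]]'
python3 -m crank '[[[0,-0.002,-0.001,0],[-0.0005,-0.004,-0.002,0],[-0.0005,-0.006,-0.003,0],[-0.001,-0.008,-0.003,0]]]'
```

```text
t: 2.48
tool_pos: [0.5507, 0.1432, 0.0735]
tool_rot: [1.294, 1.153, -1.293]
contact_force: [0.5, -1.0, -0.5]
opening: -0.0001
t: 2.82
tool_pos: [0.5493, 0.1347, 0.0698]
tool_rot: [1.293, 1.153, -1.294]
contact_force: [-0.2, 0.5, 0.4]
opening: -0.0001
```

```bash
python3 -m crank '[[[0,-0.001,0,0],[-0.0002,-0.002,0,0],[-0.0003,-0.003,0,0]]]'
python3 -m crank '[[[0,-0.001,0.0005,0],[-0.0002,-0.002,0.001,0],[-0.0003,-0.003,0.002,0]]]'
```

```text
t: 3.07
tool_pos: [0.5493, 0.1318, 0.0703]
tool_rot: [1.294, 1.152, -1.294]
contact_force: [-0.2, 0.1, -0.7]
opening: -0.0004
t: 3.32
tool_pos: [0.5491, 0.1295, 0.0723]
tool_rot: [1.295, 1.153, -1.293]
contact_force: [1.3, 5.3, -1.3]
opening: 0.0002
```

```bash
cat > path.py <<'E'
from h import *
s=np.array([.5345,.0023]); jy=np.array([.1132,.9936]); w=.011
def tcp(a,pre=.001):
    if a<=np.pi/2:
        f=(a-.25)/(np.pi/2-.25); d=.018-.001*f
        y=.12*np.cos(a)+.003*np.sin(a)+w-pre; z=.063+.12*np.sin(a)-.003*np.cos(a)-d
    else:
        f=(a-np.pi/2)/(np.pi/2); r=.103-.006*f
        y=r*np.cos(a)+.003*np.sin(a)+w+pre*np.sin(-a); z=.063+r*np.sin(a)-.003*np.cos(a)+pre*np.cos(a)
    return np.r_[s+jy*y,z]
def table(a0,p0,step,n):
    print('from',p0)
    for i in range(1,n+1):
        a=a0+step*i; print('%d %.2f'%(i,a),(tcp(a)-p0).round(3).tolist())
        if i%5==0: p0=p0+(tcp(a)-p0).round(3)
E
python3 - <<'E'
from path import *
table(.26,np.array([.5492,.129,.072]),.05,30)
E
```

```text
from [0.5492 0.129  0.072 ]
1 0.31 [-0.001, -0.002, 0.007]
2 0.36 [-0.001, -0.004, 0.013]
3 0.41 [-0.001, -0.006, 0.018]
4 0.46 [-0.001, -0.009, 0.024]
5 0.51 [-0.002, -0.011, 0.029]
6 0.56 [0.0, -0.003, 0.005]
7 0.61 [-0.0, -0.006, 0.011]
8 0.66 [-0.001, -0.01, 0.016]
9 0.71 [-0.001, -0.013, 0.02]
10 0.76 [-0.001, -0.017, 0.025]
11 0.81 [-0.001, -0.004, 0.004]
12 0.86 [-0.001, -0.009, 0.008]
13 0.91 [-0.002, -0.013, 0.012]
14 0.96 [-0.002, -0.018, 0.016]
15 1.01 [-0.003, -0.023, 0.02]
16 1.06 [-0.001, -0.005, 0.003]
17 1.11 [-0.001, -0.01, 0.006]
18 1.16 [-0.002, -0.015, 0.009]
19 1.21 [-0.002, -0.021, 0.011]
20 1.26 [-0.003, -0.026, 0.013]
21 1.31 [-0.001, -0.006, 0.002]
22 1.36 [-0.001, -0.012, 0.004]
23 1.41 [-0.002, -0.018, 0.005]
24 1.46 [-0.003, -0.024, 0.006]
25 1.51 [-0.003, -0.03, 0.007]
26 1.56 [-0.001, -0.005, -0.0]
27 1.61 [-0.002, -0.011, -0.0]
28 1.66 [-0.002, -0.016, -0.001]
29 1.71 [-0.003, -0.021, -0.001]
30 1.76 [-0.003, -0.026, -0.002]
```

```bash
python3 -m crank '[[[0,-0.002,0.005,0],[-0.001,-0.004,0.011,0],[-0.001,-0.007,0.017,0],[-0.001,-0.009,0.023,0],[-0.002,-0.011,0.028,0]]]'
python3 - <<'E'
from h import *
im,d=get_image("side"); np.save("pics/s2.npy",d); cv2.imwrite("pics/s2.png",cv2.resize(im[100:290,120:400,::-1],None,fx=2.8,fy=2.8)); o=get_obs(); print(o['contact_force'],o['tool_pos'])
E
```

```text
t: 3.73
tool_pos: [0.5476, 0.1185, 0.1012]
tool_rot: [1.295, 1.152, -1.291]
contact_force: [3.1, 3.3, -1.7]
opening: -0.0001
[-0.30565663  2.69408563 -0.445611  ] [0.54786241 0.11802418 0.10212165]
```

View pics/s2.png

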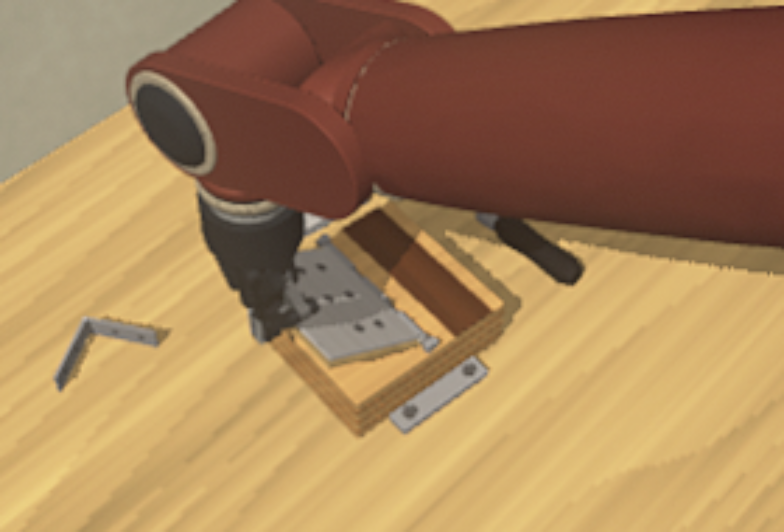

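The leaf has risen with the fingertips (edge near crop (300,330)), and its angle fits the expected 0.5 rad. I continue.

```bash
python3 -m crank '[[[0,-0.003,0.005,0],[0,-0.006,0.011,0],[-0.001,-0.010,0.016,0],[-0.001,-0.013,0.020,0],[-0.002,-0.017,0.025,0]]]'
python3 -m crank '[[[-0.001,-0.004,0.004,0],[-0.001,-0.009,0.008,0],[-0.002,-0.013,0.012,0],[-0.002,-0.018,0.016,0],[-0.003,-0.023,0.020,0]]]'
python3 - <<'E'
from path import *
im,d=get_image("side"); cv2.imwrite("pics/s3.png",cv2.resize(im[100:290,120:400,::-1],None,fx=2.8,fy=2.8)); o=get_obs(); print(o['contact_force'],o['tool_pos'],tcp(1.01))
E
```

```text
t: 4.2
tool_pos: [0.5454, 0.1008, 0.1259]
tool_rot: [1.294, 1.152, -1.292]
contact_force: [2.9, 3.9, 0.2]
opening: 0.0
t: 4.62
tool_pos: [0.5419, 0.0772, 0.1456]
tool_rot: [1.293, 1.152, -1.294]
contact_force: [2.3, 1.2, 0.0]
opening: -0.0002
[0.51341589 0.40752762 1.03884384] [0.5418744  0.07630853 0.14616219] [0.54314438 0.07817505 0.14559965]
```

View pics/s3.png

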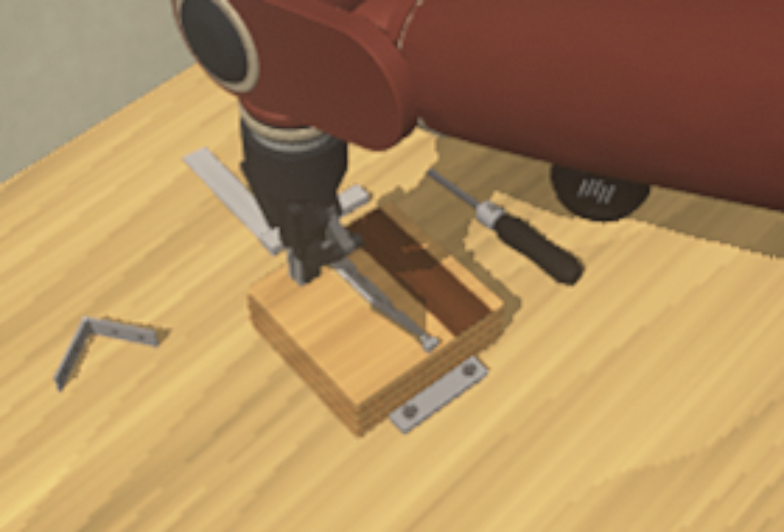

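The leaf is now edge-on to the side camera at about 1.0 rad, with the fingers on its outer side. I continue past upright.

```bash
python3 -m crank '[[[-0.001,-0.005,0.003,0],[-0.001,-0.010,0.006,0],[-0.002,-0.015,0.009,0],[-0.002,-0.021,0.011,0],[-0.003,-0.026,0.013,0]]]'
python3 -m crank '[[[-0.001,-0.006,0.002,0],[-0.001,-0.012,0.004,0],[-0.002,-0.018,0.005,0],[-0.002,-0.024,0.006,0],[-0.003,-0.030,0.007,0]]]'
python3 - <<'E'
from path import *
im,d=get_image("side"); cv2.imwrite("pics/s4.png",cv2.resize(im[100:290,120:400,::-1],None,fx=2.8,fy=2.8)); o=get_obs(); print(o['contact_force'],o['tool_pos'],tcp(1.51))
im,d=get_image("top"); cv2.imwrite("pics/t4.png",cv2.resize(im[100:290,150:410,::-1],None,fx=2.8,fy=2.8))
p=np.array([.5385,.0215,.1655]); table(1.51,p,.05,34)
E
```

```text
t: 5.08
tool_pos: [0.5383, 0.0513, 0.158]
tool_rot: [1.293, 1.154, -1.295]
contact_force: [-0.2, 2.5, -1.4]
opening: 0.0003
t: 5.5
tool_pos: [0.536, 0.0213, 0.1653]
tool_rot: [1.294, 1.152, -1.294]
contact_force: [0.1, 2.1, -0.9]
opening: -0.0003
[-0.42350794 -0.28368649 -0.17066672] [0.53597812 0.02034098 0.16552628] [0.53679632 0.0224557  0.16554999]
from [0.5385 0.0215 0.1655]
1 1.56 [-0.002, -0.005, 0.0]
2 1.61 [-0.003, -0.01, 0.0]
3 1.66 [-0.004, -0.015, -0.0]
4 1.71 [-0.004, -0.02, -0.001]
5 1.76 [-0.005, -0.025, -0.002]
6 1.81 [-0.0, -0.005, -0.001]
7 1.86 [-0.001, -0.01, -0.002]
8 1.91 [-0.001, -0.015, -0.004]
9 1.96 [-0.002, -0.02, -0.006]
10 2.01 [-0.002, -0.024, -0.008]
11 2.06 [-0.001, -0.005, -0.002]
12 2.11 [-0.001, -0.009, -0.005]
13 2.16 [-0.002, -0.013, -0.008]
14 2.21 [-0.002, -0.017, -0.011]
15 2.26 [-0.003, -0.021, -0.014]
16 2.31 [-0.0, -0.004, -0.003]
17 2.36 [-0.001, -0.007, -0.007]
18 2.41 [-0.001, -0.011, -0.01]
19 2.46 [-0.001, -0.014, -0.014]
20 2.51 [-0.002, -0.017, -0.018]
21 2.56 [-0.0, -0.003, -0.004]
22 2.61 [-0.0, -0.005, -0.009]
23 2.66 [-0.001, -0.007, -0.013]
24 2.71 [-0.001, -0.009, -0.017]
25 2.76 [-0.001, -0.011, -0.022]
26 2.81 [-0.0, -0.002, -0.005]
27 2.86 [-0.0, -0.003, -0.009]
28 2.91 [-0.0, -0.004, -0.014]
29 2.96 [-0.001, -0.005, -0.019]
30 3.01 [-0.001, -0.006, -0.024]
31 3.06 [0.0, -0.0, -0.005]
32 3.11 [0.0, -0.001, -0.009]
33 3.16 [0.0, -0.001, -0.014]
34 3.21 [0.0, -0.0, -0.019]
```

View pics/s4.png

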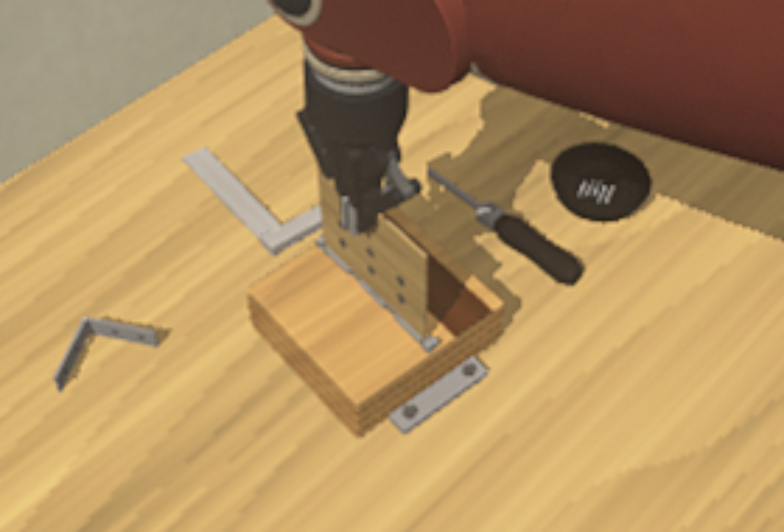

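View pics/t4.png

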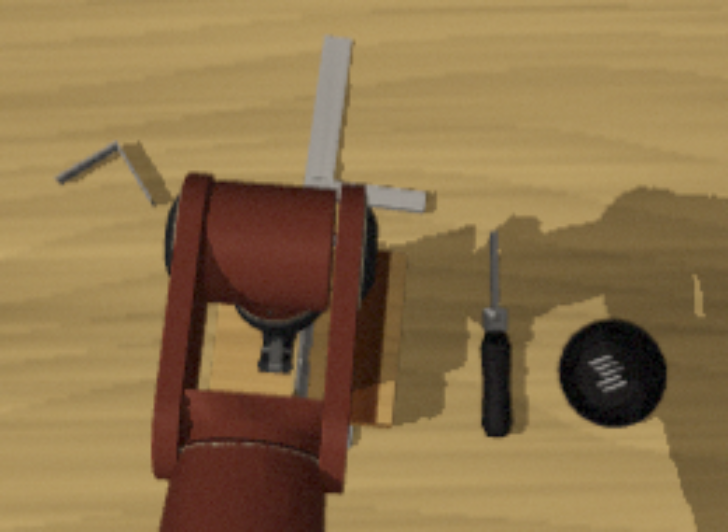

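The leaf stands almost upright at about 1.5 rad, with its plywood side towards the fingers (tips at crop (360,230) in the side view). Nothing else has moved, so I carry on over.

```bash
python3 -m crank '[[[0,-0.005,0,0],[-0.001,-0.010,0,0],[-0.002,-0.015,0,0],[-0.002,-0.020,-0.001,0],[-0.003,-0.025,-0.002,0]]]'
python3 -m crank '[[[0,-0.005,-0.001,0],[-0.001,-0.010,-0.002,0],[-0.001,-0.015,-0.004,0],[-0.002,-0.020,-0.006,0],[-0.002,-0.024,-0.008,0]]]'
python3 - <<'E'
from path import *
im,d=get_image("side"); cv2.imwrite("pics/s5.png",cv2.resize(im[100:290,120:400,::-1],None,fx=2.8,fy=2.8)); o=get_obs(); print(o['contact_force'],o['tool_pos'],tcp(2.01))
E
```

```text
t: 6.02
tool_pos: [0.5334, -0.0036, 0.1637]
tool_rot: [1.294, 1.152, -1.293]
contact_force: [0.9, 1.6, 1.1]
opening: 0.0
t: 6.43
tool_pos: [0.5309, -0.0278, 0.1552]
tool_rot: [1.293, 1.152, -1.294]
contact_force: [0.7, 0.7, 1.7]
opening: -0.0001
[ 0.00994942 -0.05608357  1.12074963] [ 0.53061939 -0.0282099   0.15459763] [ 0.53107298 -0.02778025  0.15555635]
```

View pics/s5.png

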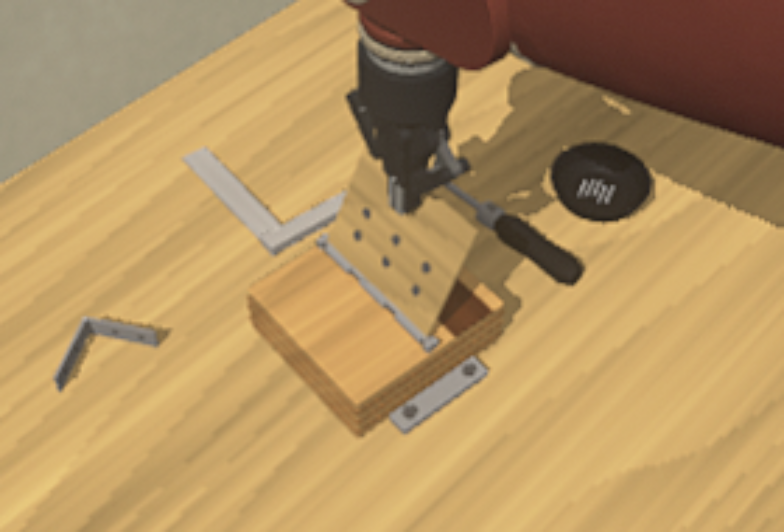

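The leaf is past upright at about 2.0 rad, with the tips on its plywood face (crop (400,205)) exactly on the planned path. I continue.

```bash
python3 -m crank '[[[-0.001,-0.005,-0.002,0],[-0.001,-0.009,-0.005,0],[-0.002,-0.013,-0.008,0],[-0.002,-0.017,-0.011,0],[-0.003,-0.021,-0.014,0]]]'
python3 -m crank '[[[0,-0.004,-0.003,0],[-0.001,-0.007,-0.007,0],[-0.001,-0.011,-0.010,0],[-0.001,-0.014,-0.014,0],[-0.002,-0.017,-0.018,0]]]'
python3 -m crank '[[[0,-0.003,-0.004,0],[0,-0.005,-0.009,0],[-0.001,-0.007,-0.013,0],[-0.001,-0.009,-0.017,0],[-0.001,-0.011,-0.022,0]]]'
python3 - <<'E'
from path import *
im,d=get_image("side"); cv2.imwrite("pics/s6.png",cv2.resize(im[100:290,120:400,::-1],None,fx=2.8,fy=2.8)); o=get_obs(); print(o['contact_force'],o['tool_pos'],tcp(2.76))
E
```

```text
t: 6.9
tool_pos: [0.5281, -0.0486, 0.1411]
tool_rot: [1.294, 1.152, -1.293]
contact_force: [0.3, 0.7, 0.2]
opening: 0.0001
t: 7.32
tool_pos: [0.5261, -0.0656, 0.1229]
tool_rot: [1.294, 1.152, -1.293]
contact_force: [0.9, 0.8, 0.9]
opening: 0.0
t: 7.73
tool_pos: [0.525, -0.0764, 0.1011]
tool_rot: [1.293, 1.152, -1.294]
contact_force: [-0.3, 0.2, 1.3]
opening: -0.0
[ 0.76055626 -0.65024955 -0.08237761] [ 0.5243223  -0.07643361  0.09975824] [ 0.52548577 -0.07682135  0.10152165]
```

View pics/s6.png

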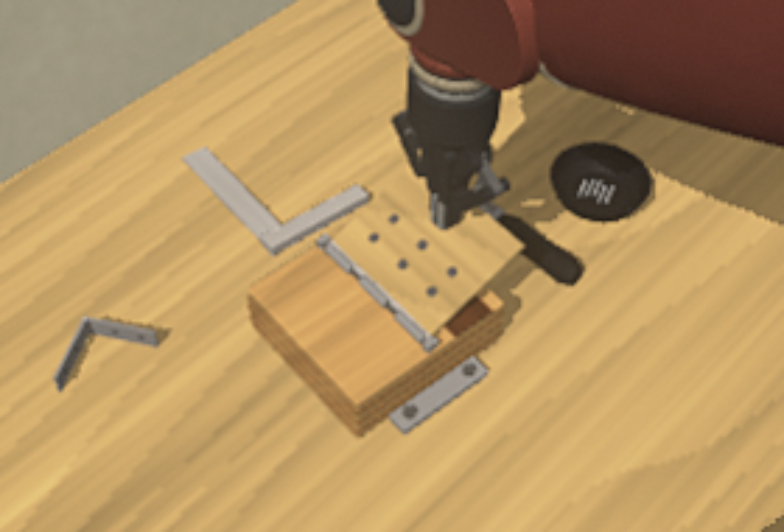

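The leaf is at about 2.76 rad with the tips resting on it. I lower it the rest of the way, slowly at the end.

```bash
python3 -m crank '[[[0,-0.001,-0.005,0],[0,-0.002,-0.010,0],[0,-0.003,-0.014,0],[0,-0.004,-0.018,0],[0,-0.005,-0.022,0]]]'
python3 -m crank '[[[0,0,-0.003,0],[0,0,-0.006,0],[0,0,-0.008,0],[0,0,-0.010,0],[0,0,-0.011,0]]]'
python3 -m crank '[[[0,0,-0.0005,0],[0,0,-0.001,0],[0,0,-0.0015,0],[0,0,-0.0015,0]]]'
```

```text
t: 8.2
tool_pos: [0.5248, -0.081, 0.0787]
tool_rot: [1.294, 1.153, -1.294]
contact_force: [-0.2, 0.9, 1.5]
opening: 0.0003
t: 8.62
tool_pos: [0.5249, -0.0811, 0.068]
tool_rot: [1.293, 1.153, -1.294]
contact_force: [-1.1, -0.6, 0.9]
opening: -0.0003
t: 8.95
tool_pos: [0.525, -0.081, 0.0668]
tool_rot: [1.294, 1.152, -1.294]
contact_force: [0.3, 0.4, 1.1]
opening: 0.0003
```

```bash
python3 -m crank '[[[0,0,-0.0007,0],[0,0,-0.0015,0],[0,0,-0.002,0],[0,0,-0.002,0]]]'
```

```text
t: 9.28
tool_pos: [0.5251, -0.0811, 0.066]
tool_rot: [1.293, 1.153, -1.294]
contact_force: [-3.8, 0.5, 7.4]
opening: -0.0001
```

```bash
python3 -m crank '[[[0,0,-0.0005,0],[0,0,-0.0010,0],[0,0,-0.0010,0],[0,0,-0.0010,0]]]'
python3 -m crank '[[[0,0,0.002,0],[0,0,0.006,0],[0,0,0.016,0],[0,0,0.036,0],[0,0,0.066,0]]]'
python3 -m crank '[[[0,0.03,0.03,0],[0,0.065,0.045,0],[0,0.10,0.06,0],[0,0.14,0.07,0],[0,0.18,0.08,0]]]'
python3 -m crank '[[[0,0.04,0,0],[0,0.08,0,0],[0,0.12,0,0],[0,0.12,0,0],[0,0.12,0,0]]]'
python3 - <<'E'
from path import *
for n in("side","top"):
    im,d=get_image(n); cv2.imwrite(f"pics/{n}9.png",cv2.resize(im[80:290,120:410,::-1],None,fx=2.6,fy=2.6)); P=cloud(n,d)
    rel=P[...,:2]-s; y=rel@jy; x=rel@np.array([.9936,-.1132]); z=P[...,2]
    m=(d>.1)&(abs(x)<.055)&(y<-.02)&(y>-.11)&(z<.12)
    if m.sum()>50:
        A=np.c_[y[m],np.ones(m.sum())]; k=np.linalg.lstsq(A,z[m],rcond=None)[0]; print(n,m.sum(),'slope',k,'z',np.median(z[m]))
print(get_obs()['contact_force'],get_obs()['dq'].round(3))
E
```

```text
t: 9.62
tool_pos: [0.5252, -0.0811, 0.0659]
tool_rot: [1.293, 1.153, -1.294]
contact_force: [-6.4, 0.9, 13.0]
opening: -0.0001
t: 10.03
tool_pos: [0.5227, -0.0803, 0.1277]
tool_rot: [1.292, 1.158, -1.297]
contact_force: [0.4, -0.8, -0.1]
opening: 0.0002
t: 10.45
tool_pos: [0.5251, 0.1005, 0.2117]
tool_rot: [1.296, 1.151, -1.292]
contact_force: [0.8, -0.6, -0.9]
opening: -0.0
t: 10.87
tool_pos: [0.5245, 0.2209, 0.21]
tool_rot: [1.291, 1.155, -1.291]
contact_force: [-0.2, 0.5, -0.5]
opening: -0.0003
side 1117 slope [0.00066283 0.06610141] z 0.06604268771943034
top 1496 slope [0.00070703 0.06664857] z 0.06654742639397004
[ 0.5736909  -0.12432353  0.9292595 ] [-0.026 -0.003  0.007  0.001 -0.001  0.001]
```

View pics/side9.png

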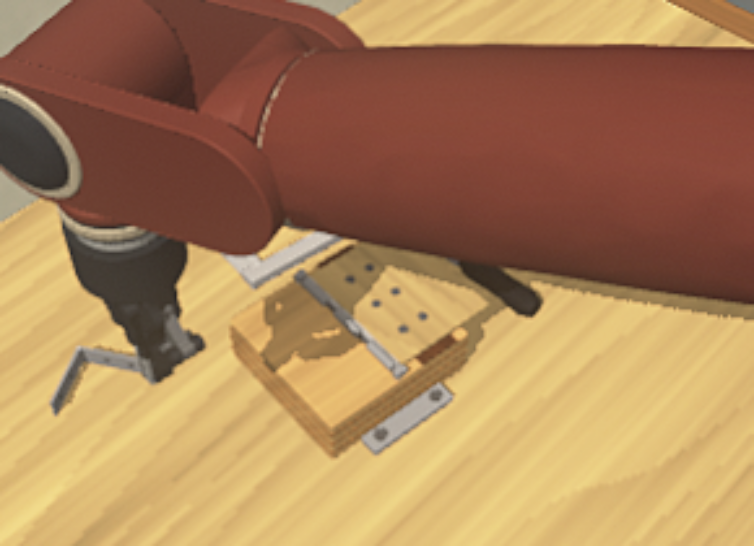

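View pics/top9.png

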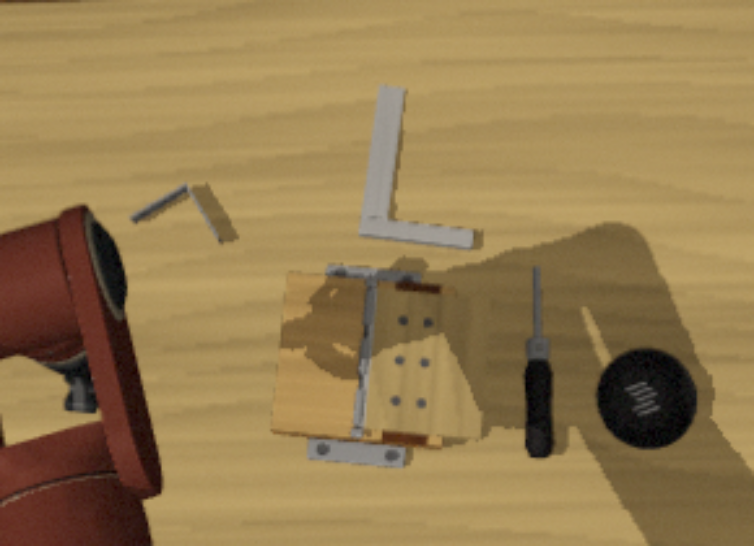

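The leaf lies flat on the -y half over the batten: its top is at 66 mm with a slope under 0.001. The hand is clear at z = 0.21, and the other things are where they were.

```bash
python3 -c "from station import *; print(finish_job())"
```

```text
the job is handed in; nothing more can be done
None
```

The leaf is turned over and lies flat on the other half of the jig, over the batten. I handed the job in after about 11 s of robot time, but `finish_job()` gives no verdict.

- **How it was done:** The moves can't tilt the tool, so I didn't get a tilted fingertip under the edge. I pushed the lower corner of the plywood skin with the sides of the shut fingertips. Past upright I followed with the tips on the plywood face, then pressed it down with about 13 N. There was no pinching, and the readings during the turn stayed around 5 N or less.
- **Last checks:** Both cameras put the leaf's top at 66.0 to 66.5 mm (66 mm expected), with a slope under 0.001. The hand was clear at z = 0.21 m, and the force reading was within its noise.
- **Other objects:** In the last pictures the square, driver, bowl and bracket looked unmoved; I judged that by eye and did not re-measure them. The side view was partly blocked by the arm.
- **Disagreements:** During fast moves the measured tool position swung up to 6 mm from the target, so I let it settle before making contact. No check failed.

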